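Wind the exposure timer and hold the UV lamp over the bar mould

ROBOT

A 7-joint arm with a two-finger parallel gripper is mounted at the origin on the work surface. World frame = base frame: x ahead of the robot, y to its left, z up, the work surface at z = 0. Lengths are in m, angles in rad, forces in N, time in s.
With the tool pointing down it reaches from about 0.425 to 1.025 m from the base axis. Payload 9.4 kg.
Tool frame: the origin (TCP) lies at the very end of the fingers, on their centre line; the grasp point (between the pads) lies 19 mm behind it (r.grasp_offset is the distance from the TCP to the grasp point, in m); z points along the fingers, y is the line along which they close (so a half turn about z gives the same grasp; the last joint's range is limited). The gripper opens to 93 mm and grips with 3 to 60 N. Pads are 15 mm wide; open, the fingers measure 128 mm over their backs; the gripper's body (75 mm by 188 mm) begins 65 mm behind the grasp point.
Start: joints at [1.179, 0.599, -0.003, 1.599, 0.002, 0.943, -0.08], TCP at [0.224, -0.689, 0.219] pointing down, gripper open.
Joint ranges: [-2.57, 2.57], [-0.35, 1.97], [-1.29, 1.29], [0.11, 2.56], [-1.05, 4.19], [0.11, 1.86], [-2.63, 2.63]. Speed limits (rad/s): [2.22, 2.22, 3.01, 3.01, 3.14, 3.14, 3.14].

INTERFACE

Orientations are given as a unit quaternion [w, x, y, z].
In Python, from rig import r gives the robot as it stands.
- The arm moves only by the tool apply_moves, never from a script. Its argument "increments" is a list of rows, each a list of 7 numbers: the shift along the tool's x, y, z normalised to -1 to 1, where 1 is 2 cm, then the turn, a rotation vector about the tool's x, y, z normalised to -1 to 1, where 1 is 6 degrees, then the opening, from 0 (shut) to 1 (fully open). In form: [[x, y, z, rx, ry, rz, fingers], ...]. A call has 1 to 5 rows; each row shifts and turns the commanded pose from where the row before left it, along the tool's axes as they then stand; what a row does not reach is not made up. A row lasts 1/12 s, in which the tool goes at most 41.7 mm and 7.16 degrees, less where a joint would pass 70% of its speed; a pose out of reach is approached as far as the arm can. A call with a number of a shift or a turn outside -1 to 1 is refused whole. A call with a gripper value outside its range is refused whole. The fingers move at their own pace and stop on an object; "force" is the grip in N (left out, the last holds). Time passes only in rows, so rows that do not move let the fingers close. It gives the time, the measured TCP pose, the force, the opening and the grip force at its end, in the units of the state.
- r.get_obs(): the state, without advancing time (a new reading comes with each control period).
- r.snapshot(name): name is "scene" or "top" or "wrist"; returns (picture, depth): 400x640x3 uint8, blue, green, red; 400x640 float32, m along the optical axis (not along the pixel's ray), 0 where there is no reading.
- r.camera_model(name): a dict with "fx", "fy", "cx", "cy" (pixels), "rvec" (rotation vector, rad) and "tvec" (3), from world to camera coordinates, as OpenCV has them; the wrist camera has in their place "hand_eye" (4x4, takes a point from camera to tool coordinates, whose origin is the TCP and whose axes are the flange's). Camera axes: x right, y down, z forward; pixel columns grow to the right and rows downward; lengths in m; the calibration is good to about 2 mm. A picture is of the moment at which its call begins: read the wrist's pose just before it. camera_model takes no time and is no camera call.
- r.job_done(): hands the job in; it is judged then, once.
The state is a dict: "time": time; "q": joint angles; "qd": joint speeds; "effort": joint torques, N m; "ee_pos": TCP position; "eef_rot": TCP orientation; "ft_force": force on the tool from outside, world axes, zero at the start; "torque": the same for the moment, N m; "opening": finger opening in m; "finger_force": force on a finger pad.
Only numpy, scipy, OpenCV 4.12 (cv2) and the standard library are available. Lean on these libraries where they do the work, as an engineer would, in place of code of your own. Each camera call takes 0.05 s, during which the arm holds its last target. There are 200 camera calls.

TASK

Cure the resin bar on the lab jack: wind the bench timer's key clockwise all the way up, then lift the UV lamp out of its dock by the handle, carry it clear over the things on the bench and hold it level just above the filled mould on the jack, about 10 mm over it, centred and in line with it so that the light face covers the mould. The resin is still wet, so never touch or shift the mould, and do not bump the lamp into anything or move the other things. Finish while still holding the lamp steady there; do not put it down or let go.

Things in the scene. Friction and masses are not known exactly. Their poses are not given: they have to be found in the camera images.
- timer_key (a joint): How far the timer's key is wound, rad: 0 = run down, 4.19 = fully wound, at a hard stop. Winding is clockwise seen from above and raises the value. The spring makes it stiffer (0.05 N m at first, 0.085 at the stop); let go, it stays where it was left (it runs down too slowly to see). It starts between 0.3 and 1.1, so several grasps are needed.
- key_grip (a point): Pinch point on the key's upright axis, 72 mm above the bench. The key is a black upright wing 48 mm long, 12 mm thick, its top 82 mm above the bench, on a round hub of 52 mm diameter whose top is 56 mm above the bench. x runs along the wing towards its white pointer mark, z up; it turns with the key.
- timer: White wind-up bench timer, a box 92 x 92 mm and 46 mm tall with a tick-marked aluminium dial on top and the key in the middle; it stays put. Origin: centre of its underside, z up. The dial's 0 lies along its +x, its full mark 4.19 rad (240 degrees) clockwise from there.
- lamp: Cordless UV hand lamp, about 0.4 kg: flat 110 x 40 mm light face facing down, finned aluminium body to 45 mm above it, then two posts (82 mm apart) with a level black handle bar along the lamp, 106 mm long, 20 mm wide, 18 mm tall, its underside 72 mm and top 90 mm above the light face. Origin: centre of the light face (underside); x along its length, z up.
- lamp_grip (a point): Middle of the lamp's handle bar, 81 mm above the light face; x along the bar, z up. The lamp balances here.
- dock: Grey charging dock, an open tray 136 x 66 mm with walls 20 mm tall, in which the lamp starts; the tray floor is 6 mm above the bench and the lamp has 5 mm of play each way. It stays put. Origin: centre of its underside; x along its length.
- jack: Lab jack: two square 150 x 150 mm plates on steel scissor links, a black knob on its -x side; top plate 85 mm above the bench. It stays put. Dock and jack stand one to the left and one to the right of the timer, either way round. Origin: centre of its underside.
- mould: Aluminium bar mould on top of the lab jack, 110 x 40 mm and 12 mm tall, just as long and wide as the lamp's light face, with a cast resin bar 80 x 10 mm flush in its top; loose, 0.16 kg. Origin: centre of its underside; x along its length, z up.
- mould_top (a point): Centre of the mould's top face, 97 mm above the bench; x along the mould, z up.
- rack: Loose white syringe rack, 70 x 160 mm (x, y) and up to 141 mm tall to the highest plunger top, holding four upright syringes as one piece (0.9 kg); the tall obstacle in the middle of the bench. Origin: centre of its underside, z up.
- resin_bottle: Loose amber bottle, diameter 58 mm, 150 mm tall, standing at the back. Origin: centre of its underside.
- jar: Loose white jar with black cap, diameter 60 mm, 75 mm tall, standing at the back. Origin: centre of its underside.
- beaker: Loose glass beaker, diameter 68 mm, 90 mm tall, standing at the back right. Origin: centre of its underside.
- spare_mould: Loose empty mould, same block as the filled one (110 x 40 x 12 mm), lying on the bench behind the rack; not the one to cure. Origin: centre of its underside.
- spatula: Loose steel spatula, 200 mm long, lying on the bench at the right edge. Origin near its middle.
- tape: Loose roll of tape, outer diameter 96 mm, 24 mm tall, lying flat on the bench at the left edge. Origin: centre of its underside.
Mind the look-alikes: they are no part of the job. Of the things like the lamp, leave any that is green or red; of the rest the smaller one is meant.

How it is judged:
On the way, in this order (a step that is already met when the one before it is completed fails the run):
1. the timer is wound fully up (key beyond 3.9 rad) while the lamp is still in its dock (value of joint timer_key above 3.9 rad and z of lamp in the frame of dock below 0.02 m), for 0.2 s.
2. the lamp is lifted clear of the dock in the gripper, its light face at least 60 mm above the bench (height (world z) of lamp above 0.06 m and contact force between lamp and the fingers above 1 N and contact force between lamp and dock below 0.05 N), for 0.2 s.
At the end, for the whole second after the job is handed in: Key still beyond 3.9 rad; lamp held by the fingers alone, touching nothing else, under 30 mm/s, level within 0.1 rad, its light face 3 to 20 mm above the mould's top, centred within 8 mm and in line within 0.1 rad; mould flat on the jack (value of joint timer_key above 3.9 rad and z of lamp in the frame of mould_top between 0.003 and 0.02 m and horizontal distance between lamp and mould_top below 0.008 m and angle between the x axis of lamp and the x axis of mould, either way round below 0.1 rad and angle between lamp's own z axis and vertical below 0.1 rad and linear speed of lamp below 0.03 m/s and contact force between lamp and the fingers above 1 N and contact force between lamp and mould below 0.05 N and contact force between lamp and dock below 0.05 N and contact force between lamp and jack below 0.05 N and contact force between lamp and timer below 0.05 N and contact force between lamp and rack below 0.05 N and contact force between lamp and resin_bottle below 0.05 N and contact force between lamp and jar below 0.05 N and contact force between lamp and beaker below 0.05 N and contact force between lamp and spare_mould below 0.05 N and contact force between lamp and spatula below 0.05 N and contact force between lamp and tape below 0.05 N and horizontal distance between mould and jack below 0.04 m and angle between mould's own z axis and vertical below 0.05 rad); the arm keeps its last pose, push and grip.
It fails at once if the wet mould is touched by the lamp or the robot, or shifted by more than 4 mm (contact force between any of lamp, the arm, the fingers and mould above 0.3 N or distance of mould from where it was at the start of the episode above 0.004 m).
It fails at once if the lamp bumps into something on the bench (more than 2 N) (contact force between lamp and jack above 2 N or contact force between lamp and timer above 2 N or contact force between lamp and rack above 2 N or contact force between lamp and resin_bottle above 2 N or contact force between lamp and jar above 2 N or contact force between lamp and beaker above 2 N or contact force between lamp and spare_mould above 2 N or contact force between lamp and spatula above 2 N or contact force between lamp and tape above 2 N).
It fails at once if another thing on the bench is moved by more than 15 mm (distance of any of rack, resin_bottle, jar, beaker, spare_mould, spatula, tape from where it was at the start of the episode above 0.015 m).
It also fails if it takes over 66 s, if anything falls off the work surface, if the arm or the gripper's body presses on something with over 40 N, if the wrist force passes 120 N, or if a joint passes its speed limit or range.

## Working session

There is one attempt and no reset: what is moved stays moved. The work goes in short steps, Python scripts to look and compute and a tool call to move; the robot and the scene stay as the last step left them, time stands still between calls to the robot, and variables do not carry over. Pictures are saved under pics/ and viewed, at most 10 in all, crops included, and the job is handed in when it is done.

Besides the shell and the picture viewer there is one more tool, called after "Call:" as name([rows], argument=value, ...), one row to a line, values as JSON. apply_moves: Moves the arm, as the interface text tells. Its arguments: {"type":"object","properties":{"increments":{"type":"array"},"force":{"type":"number"}},"required":["increments"]}

```bash
ls; mkdir -p pics; python3 - <<'E'
from rig import r
import cv2,numpy as np
for n in("scene","top"):
    p,d=r.snapshot(n); cv2.imwrite(f"pics/{n}.png",p); np.savez(f"pics/{n}.npz",p=p,d=d)
    print(r.camera_model(n))
print(r.camera_model("wrist")); print(r.get_obs(), r.grasp_offset)
E
```

```text
pics
{'fx': 422.25956047969106, 'fy': 422.25956047969106, 'cx': 323.643656443144, 'cy': 200.66489488151933, 'rvec': array([ 1.11475399,  2.24367939, -1.11836133]), 'tvec': array([ 0.32200178, -0.19288365,  1.70179593])}
{'fx': 395.6247246711848, 'fy': 395.6247246711848, 'cx': 320.76086303219813, 'cy': 201.72964033583276, 'rvec': array([ 2.17526227, -2.17889113,  0.13451198]), 'tvec': array([-0.03698779,  0.5456139 ,  1.24126732])}
{'fx': 320.2704760411117, 'fy': 320.2704760411117, 'cx': 317.1520083424566, 'cy': 191.76632820308697, 'hand_eye': array([[-8.60162101e-05, -9.57754329e-01, -2.87587618e-01,
         8.13361823e-02],
       [ 9.99999551e-01, -3.53837105e-04,  8.79289759e-04,
        -2.01233269e-04],
       [-9.43902743e-04, -2.87587413e-01,  9.57753929e-01,
        -1.65486065e-01],
       [ 0.00000000e+00,  0.00000000e+00,  0.00000000e+00,
         1.00000000e+00]])}
{'time': 0.1, 'q': array([ 1.17927784,  0.60004827, -0.00253207,  1.60000181,  0.00179489,
        0.94291502, -0.07979242]), 'qd': array([ 0.00074775, -0.0013625 ,  0.00133175, -0.00195373, -0.00034957,
        0.00179808,  0.00158189]), 'effort': array([ 4.21481993e-03, -7.66555738e+01,  1.50155738e+00, -2.52938157e+01,
       -5.23196964e-02,  1.35586879e-02,  7.49029732e-05]), 'ee_pos': array([ 0.22434595, -0.68897912,  0.21786138]), 'eef_rot': array([-6.63417073e-04,  9.87632286e-01,  1.56786473e-01, -1.71358204e-04]), 'ft_force': array([-0.55815783,  0.24561416,  0.37492905]), 'torque': array([ 0.00567633, -0.02848468, -0.04041653]), 'finger_force': 0.0, 'opening': 0.09292959954442366} 0.0188
```

View pics/top.png

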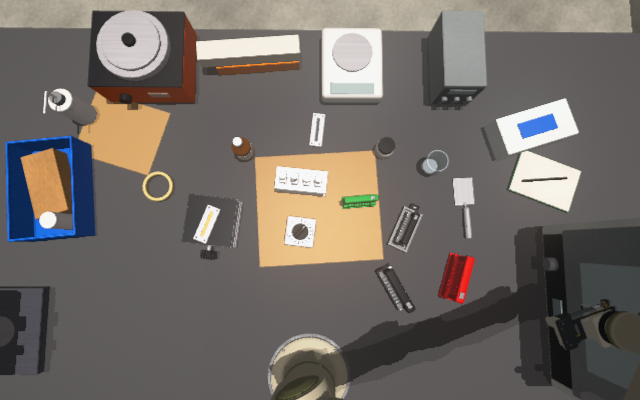

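View pics/scene.png

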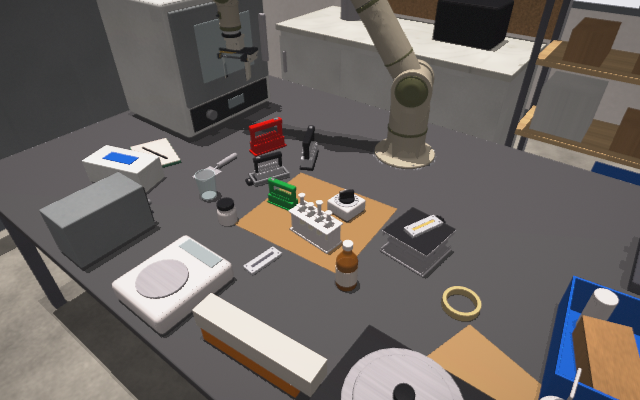

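Lamp candidates in the top picture are green (360,201), red (457,278), the dark one lying free at (395,288), and the dark one in the tray at (405,228). I exclude green and red, and take the smaller of the two dark ones. I'll measure them and check with a crop.

```bash
cat > h.py <<'E'
import cv2,numpy as np
from scipy.spatial.transform import Rotation as R
from rig import r
def cloud(n,p,d,tcp=None):
    m=r.camera_model(n); v,u=np.mgrid[:400,:640]
    c=np.stack([(u-m['cx'])/m['fx']*d,(v-m['cy'])/m['fy']*d,d],-1)
    if n=='wrist':
        H=m['hand_eye']; t=c@H[:3,:3].T+H[:3,3]
        o=tcp; q=o['eef_rot']; return t@R.from_quat(q,scalar_first=True).as_matrix().T+o['ee_pos']
    return (c-np.array(m['tvec']))@R.from_rotvec(m['rvec']).as_matrix()
def rect(P,lo,hi,box):
    "min-area rect of points with z in lo..hi inside box x0,x1,y0,y1"
    k=(P[...,2]>lo)&(P[...,2]<hi)&(P[...,0]>box[0])&(P[...,0]<box[1])&(P[...,1]>box[2])&(P[...,1]<box[3])
    q=P[k]; (c,s,a)=cv2.minAreaRect(q[:,:2].astype(np.float32)*1000)
    b=np.deg2rad(a+(90 if s[1]>s[0] else 0)); b=(b+np.pi/2)%np.pi-np.pi/2
    return np.round(c,1),np.round(sorted(s)[::-1],1),'yaw %.3f'%b,'z %.4f n %d'%(np.median(q[:,2]),len(q))
E
python3 - <<'E'
from h import *
P={}
for n in('top','scene'):
    f=np.load(f'pics/{n}.npz'); P[n]=cloud(n,f['p'],f['d'])
T=P['top']
for nm,u,v in [('timer',300,232),('lampA',405,228),('lampB',395,288),('mould',206,224),('rack',302,180),('green',360,201),('red',457,278),('bottle',242,148),('board',340,250),('jackknob',209,253),('spare',317,130),('beaker',434,162),('jar',386,147)]:
    print(nm,T[v,u].round(3))
def b(u,v,w=.1): x,y=T[v,u,:2]; return (x-w,x+w,y-w,y+w)
for n in P:
    for nm,u,v,lo,hi,w in [('mould',206,224,.09,.105,.08),('jack',206,224,.075,.105,.12),('A hi',405,228,.083,.11,.07),('A all',405,228,.004,.12,.085),('B hi',395,288,.075,.12,.08),('B all',395,288,.006,.12,.08),('timerbox',300,232,.038,.05,.07),('key',300,232,.065,.09,.05),('rack',302,180,.03,.15,.085),('green',360,201,.01,.2,.06)]:
        try: print(n,nm,*rect(P[n],lo,hi,b(u,v,w)))
        except Exception as e: print(n,nm,'x')
f=np.load('pics/top.npz')['p']
a=cv2.resize(f[180:320,180:480],None,fx=2.6,fy=2.6,interpolation=cv2.INTER_CUBIC); cv2.imwrite('pics/crop1.png',a)
E
```

```text
timer [0.447 0.027 0.082]
lampA [ 0.46  -0.302  0.051]
lampB [ 0.282 -0.253  0.117]
mould [0.471 0.308 0.099]
rack [0.608 0.021 0.076]
green [ 0.541 -0.157  0.09 ]
red [ 0.304 -0.462  0.046]
bottle [0.701 0.202 0.11 ]
board [ 0.391 -0.1    0.003]
jackknob [0.384 0.306 0.063]
spare [ 0.787 -0.026  0.008]
beaker [ 0.681 -0.415  0.005]
jar [ 0.713 -0.243  0.077]
top mould [483.1 302.5] [144.4 134.3] yaw 1.484 z 0.0967 n 540
top jack [484.5 302.5] [150.9 149.6] yaw 1.445 z 0.0858 n 2432
top A hi [ 459.3 -308.2] [105.4  21.1] yaw -0.432 z 0.0950 n 247
top A all [ 460.7 -302.4] [169.9 166. ] yaw 1.566 z 0.0209 n 1051
top B hi [ 276.1 -267.1] [139.6  26.8] yaw 0.509 z 0.1167 n 379
top B all [ 281.2 -252. ] [156.8 150.1] yaw 0.041 z 0.0629 n 786
top timerbox [451.4  29.3] [91.7 91.7] yaw 1.444 z 0.0462 n 555
top key [451.2  29.2] [45.4 11.8] yaw -0.719 z 0.0818 n 63
top rack [610.8  25.8] [160.   70.6] yaw 1.463 z 0.0787 n 1143
top green [ 565.8 -159.3] [105.5  72.6] yaw -1.516 z 0.0867 n 380
scene mould [477.6 286.6] [126.6 105.7] yaw -0.114 z 0.0982 n 453
scene jack [484.5 302. ] [155.3 152.6] yaw -0.123 z 0.0871 n 1966
scene A hi [ 460.4 -307.8] [104.1  25.3] yaw -0.431 z 0.0948 n 171
scene A all [ 461.6 -303. ] [167.2 166.4] yaw 1.553 z 0.0349 n 900
scene B hi [ 276.8 -266.7] [143.8  26.7] yaw 0.513 z 0.1147 n 158
scene B all [ 278.8 -255.6] [151.7 149.2] yaw 0.088 z 0.0563 n 514
scene timerbox [452.4  30. ] [94.1 92. ] yaw -0.143 z 0.0471 n 299
scene key [452.8  29.6] [46.2 16.2] yaw -0.671 z 0.0773 n 99
scene rack [611.7  23.3] [164.5  70.8] yaw 1.488 z 0.0800 n 1207
scene green [ 551.4 -159. ] [107.   38.8] yaw -1.482 z 0.0460 n 640
```

View pics/crop1.png

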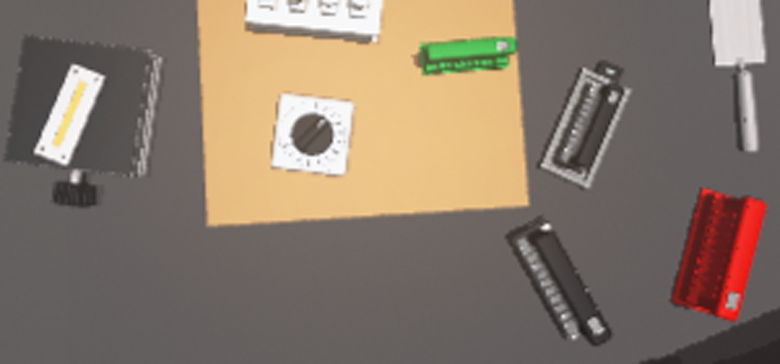

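The crop shows the dark lamp at (588,125) sitting in the grey tray. Its bar measures 105 mm and the top is at 96 mm, which matches the description. The free dark one at (560,280) has a 140 mm bar, so it is the larger look-alike. The target is the lamp in the dock at about (0.460, -0.308). The key's white mark points to the upper right at (320,122), which puts it at about 0.59 rad. I'll move over to the key now.

Call:
apply_moves([
  [1,-1,0,0,0,0,1],
  [1,-1,0,0,0,0,1],
  [1,-1,0,0,0,0,1],
  [1,-1,0,0,0,0,1],
  [1,-1,0,0,0,0,1],
])

```text
time: 0.52
ee_pos: [0.2889, -0.5619, 0.2182]
eef_rot: [-0.0, 0.988, 0.157, -0.0]
ft_force: [0.8, -0.6, 0.1]
opening: 0.0928
finger_force: 0.0
```

Call:
apply_moves([
  [1,-1,0,0,0,0,1],
  [1,-1,0,0,0,0,1],
  [1,-1,0,0,0,0,1],
  [1,-1,0,0,0,0,1],
  [1,-1,0,0,0,0,1],
])

```text
time: 0.93
ee_pos: [0.353, -0.4358, 0.2184]
eef_rot: [-0.0, 0.988, 0.157, -0.0]
ft_force: [0.1, 0.2, -0.6]
opening: 0.0932
finger_force: 0.0
```

Call:
apply_moves([
  [0.6,-1,0,0,0,0,1],
  [0.6,-1,0,0,0,0,1],
  [0.6,-1,0,0,0,0,1],
  [0.6,-1,0,0,0,0,1],
  [0.6,-1,0,0,0,0,1],
])

```text
time: 1.35
ee_pos: [0.3788, -0.3224, 0.2184]
eef_rot: [-0.0, 0.988, 0.157, -0.0]
ft_force: [0.0, 0.1, -0.4]
opening: 0.0928
finger_force: 0.0
```

Call:
apply_moves([
  [0.6,-1,0,0,0,0,1],
  [0.6,-1,0,0,0,0,1],
  [0.6,-1,0,0,0,0,1],
  [0.6,-1,0,0,0,0,1],
  [0.6,-1,0,0,0,0,1],
])

```text
time: 1.77
ee_pos: [0.4048, -0.2088, 0.2185]
eef_rot: [-0.0, 0.988, 0.157, -0.0]
ft_force: [0.6, -0.1, -0.6]
opening: 0.0932
finger_force: 0.0
```

Call:
apply_moves([
  [0.6,-1,0,0,0,0,1],
  [0.6,-1,0,0,0,0,1],
  [0.6,-1,0,0,0,0,1],
  [0.6,-1,0,0,0,0,1],
  [0.6,-1,0,0,0,0,1],
])

```text
time: 2.18
ee_pos: [0.4309, -0.0952, 0.2185]
eef_rot: [-0.0, 0.988, 0.157, -0.0]
ft_force: [0.8, -0.5, 0.4]
opening: 0.0928
finger_force: 0.0
```

```bash
cat >> h.py <<'E'
def to(x,y,z=None,yaw=None):
    o=r.get_obs(); M=R.from_quat(o['eef_rot'],scalar_first=True).as_matrix(); p=o['ee_pos']
    d=M.T@(np.array([x,y,p[2] if z is None else z])-p)
    cy=np.arctan2(M[1,0],M[0,0])
    print('t %.2f'%o['time'],'tcp',p.round(4),'yaw %.3f'%cy,'tilt',M[:2,2].round(3),'q7 %.2f q1 %.2f'%(o['q'][6],o['q'][0]),'shift units',(d/.02).round(2), '' if yaw is None else 'rz units %.2f'%(-np.rad2deg((yaw-cy+np.pi)%(2*np.pi)-np.pi)/6),'open %.4f ff %.1f'%(o['opening'],o['finger_force']),'F',o['ft_force'].round(1),'T',o['torque'].round(2))
E
python3 - <<'E'
from h import *
to(.4515,.0293,None,2.423)
o=r.get_obs(); p,d=r.snapshot('wrist'); P=cloud('wrist',p,d,o); cv2.imwrite('pics/w1.png',p)
print(rect(P,.076,.09,(.4,.5,-.02,.08)),rect(P,.04,.05,(.38,.52,-.05,.11)))
for n in('top','scene'):
    f=np.load(f'pics/{n}.npz'); Q=cloud(n,f['p'],f['d'])
    for lo in (.091,.093,.095): print(n,rect(Q,lo,.105,(.415,.56,.25,.37)))
E
```

```text
t 2.18 tcp [ 0.4309 -0.0952  0.2185] yaw 0.315 tilt [-0. -0.] q7 -1.22 q1 0.18 shift units [ 2.91 -5.6  -0.  ] rz units -20.13 open 0.0928 ff 0.0 F [ 0.8 -0.5  0.4] T [-0.    0.03 -0.03]
(array([452.1,  27.5]), array([47.2, 12.1]), 'yaw -0.733', 'z 0.0808 n 675') (array([451.9,  27.3]), array([91.3, 91.3]), 'yaw 1.445', 'z 0.0460 n 5459')
top (array([480.7, 312.3]), array([126.3, 106.3]), 'yaw 0.061', 'z 0.0968 n 513')
top (array([473.8, 308.2]), array([110.1,  41.9]), 'yaw -0.364', 'z 0.0970 n 483')
top (array([473.5, 307.6]), array([110.1,  40.6]), 'yaw -0.364', 'z 0.0975 n 394')
scene (array([475.5, 304.9]), array([113.8,  87.4]), 'yaw 0.075', 'z 0.0983 n 436')
scene (array([472.7, 307.2]), array([115.4,  43.4]), 'yaw -0.379', 'z 0.0984 n 415')
scene (array([472.7, 307.2]), array([115.4,  43.4]), 'yaw -0.379', 'z 0.0985 n 392')
```

Call:
apply_moves([
  [0.5,-0.9,0,0,0,0,1],
  [0.5,-0.9,0,0,0,0,1],
  [0.5,-0.9,0,0,0,0,1],
  [0.5,-0.9,0,0,0,0,1],
  [0.5,-0.9,0,0,0,0,1],
])

```text
time: 2.65
ee_pos: [0.4506, 0.0056, 0.2185]
eef_rot: [0.0, 0.988, 0.157, -0.0]
ft_force: [0.6, -0.4, -0.0]
opening: 0.0929
finger_force: 0.0
```

Call:
apply_moves([
  [0.4,-1,0,0,0,0,1],
  [0,0,0,0,0,-1,1],
  [0,0,0,0,0,-1,1],
  [0,0,0,0,0,-1,1],
  [0,0,0,0,0,-1,1],
])

```text
time: 3.07
ee_pos: [0.4519, 0.0264, 0.2184]
eef_rot: [-0.0, 0.932, 0.361, -0.0]
ft_force: [-0.1, 0.2, -0.1]
opening: 0.093
finger_force: 0.0
```

Call:
apply_moves([
  [0,0,0,0,0,-1,1],
  [0,0,0,0,0,-1,1],
  [0,0,0,0,0,-1,1],
  [0,0,0,0,0,-1,1],
  [0,0,0,0,0,-1,1],
])

```text
time: 3.48
ee_pos: [0.4519, 0.0261, 0.2185]
eef_rot: [-0.0, 0.807, 0.59, -0.0]
ft_force: [-0.5, -0.0, -0.5]
opening: 0.0929
finger_force: 0.0
```

Call:
apply_moves([
  [0,0,0,0,0,-1,1],
  [0,0,0,0,0,-1,1],
  [0,0,0,0,0,-1,1],
  [0,0,0,0,0,-1,1],
  [0,0,0,0,0,-1,1],
])

```text
time: 3.9
ee_pos: [0.4519, 0.026, 0.2185]
eef_rot: [-0.0, 0.627, 0.779, -0.0]
ft_force: [-0.1, -0.7, 0.3]
opening: 0.0932
finger_force: 0.0
```

Call:
apply_moves([
  [0,0,0,0,0,-1,1],
  [0,0,0,0,0,-1,1],
  [0,0,0,0,0,-1,1],
  [0,0,0,0,0,-1,1],
  [0,0,0,0,0,-1,1],
])

```text
time: 4.32
ee_pos: [0.4519, 0.026, 0.2185]
eef_rot: [-0.0, 0.404, 0.915, -0.0]
ft_force: [-0.1, 0.1, -0.4]
opening: 0.093
finger_force: 0.0
```

Call:
apply_moves([
  [0,0,1,0,0,-1,1],
  [0,0,1,0,0,0,1],
  [0,0,1,0,0,0,1],
  [0,0,1,0,0,0,1],
  [0,0,1,0,0,0,1],
])

```text
time: 4.73
ee_pos: [0.4519, 0.0259, 0.1176]
eef_rot: [-0.0, 0.358, 0.934, 0.0]
ft_force: [0.8, 0.6, -0.4]
opening: 0.0929
finger_force: 0.0
```

```bash
python3 - <<'E'
from h import *
to(.452,.028,.06,2.413)
o=r.get_obs(); p,d=r.snapshot('wrist'); P=cloud('wrist',p,d,o); cv2.imwrite('pics/w2.png',p)
print(rect(P,.076,.09,(.4,.5,-.02,.08)),rect(P,.04,.05,(.38,.52,-.05,.11)))
E
```

```text
t 4.73 tcp [0.4519 0.0259 0.1176] yaw 2.409 tilt [-0.  0.] q7 0.09 q1 0.20 shift units [0.06 0.08 2.88] rz units -0.04 open 0.0929 ff 0.0 F [ 0.8  0.6 -0.4] T [-0.06 -0.1  -0.02]
(array([451. ,  29.1]), array([47.2, 11.5]), 'yaw -0.739', 'z 0.0812 n 1142') (array([450.6,  28.7]), array([91.5, 90.8]), 'yaw 1.448', 'z 0.0462 n 8789')
```

Call:
apply_moves([
  [0.05,0.1,0.95,0,0,0,1],
  [0,0,0.95,0,0,0,1],
  [0,0,0.95,0,0,0,0.6],
  [0,0,0,0,0,0,0.3],
  [0,0,0,0,0,0,0],
], force=40)

```text
time: 5.2
ee_pos: [0.4523, 0.0285, 0.0615]
eef_rot: [-0.001, 0.358, 0.934, -0.001]
ft_force: [-0.2, -0.2, 0.4]
opening: 0.0776
finger_force: 0.0
```

Call:
apply_moves([
  [0,0,0,0,0,0,0],
  [0,0,0,0,0,0,0],
  [0,0,0,0,0,0,0],
])

```text
time: 5.45
ee_pos: [0.4532, 0.0283, 0.0626]
eef_rot: [0.001, 0.358, 0.934, 0.0]
ft_force: [0.8, 0.2, -0.2]
opening: 0.057
finger_force: 0.0
```

```bash
python3 - <<'E'
from h import *
to(.4517,.028,.06,2.413); print(r.get_obs()['q'])
E
```

```text
t 5.45 tcp [0.4532 0.0283 0.0626] yaw 2.409 tilt [0.002 0.   ] q7 -0.04 q1 0.08 shift units [ 0.05 -0.06  0.13] rz units -0.04 open 0.0570 ff 0.0 F [ 0.8  0.2 -0.2] T [ 0.06 -0.13  0.03]
[ 0.08374639  0.58129627 -0.38226621  2.32185814  0.66481426  0.33889548
 -0.03878062]
```

Call:
apply_moves([
  [0,0,0,0,0,0,0],
  [0,0,0,0,0,0,0],
  [0,0,0,0,0,0,0],
  [0,0,0,0,0,0,0],
  [0,0,0,0,0,0,0],
])

```text
time: 5.87
ee_pos: [0.4527, 0.0284, 0.0617]
eef_rot: [0.0, 0.358, 0.934, -0.0]
ft_force: [0.3, -0.6, 1.2]
opening: 0.0241
finger_force: 0.0
```

Call:
apply_moves([
  [0,0,0,0,0,0,0],
  [0,0,0,0,0,0,0],
  [0,0,0,0,0,0,0],
])

```text
time: 6.12
ee_pos: [0.4514, 0.0271, 0.0615]
eef_rot: [-0.001, 0.358, 0.934, -0.001]
ft_force: [-3.5, -5.2, 4.7]
opening: 0.0116
finger_force: 40.0
```

```bash
python3 - <<'E'
from h import *
to(.4517,.028,.06,2.413); print(r.get_obs()['q'])
E
```

```text
t 6.12 tcp [0.4514 0.0271 0.0615] yaw 2.408 tilt [-0.002 -0.002] q7 -0.04 q1 0.08 shift units [0.02 0.04 0.07] rz units -0.04 open 0.0116 ff 40.0 F [-3.5 -5.2  4.7] T [-0.97  0.57 -0.01]
[ 0.08250388  0.58306112 -0.38000674  2.32369297  0.66573305  0.33983412
 -0.03964566]
```

Call:
apply_moves([
  [0,0,0,0,0,0.8,0],
  [0,0,0,0,0,0.8,0],
  [0,0,0,0,0,0.8,0],
  [0,0,0,0,0,0.8,0],
  [0,0,0,0,0,0.8,0],
])

```text
time: 6.53
ee_pos: [0.4509, 0.0268, 0.0615]
eef_rot: [-0.001, 0.546, 0.837, -0.002]
ft_force: [-3.6, -5.7, 4.7]
opening: 0.0119
finger_force: 40.0
```

Call:
apply_moves([
  [0,0,0,0,0,0.8,0],
  [0,0,0,0,0,0.8,0],
  [0,0,0,0,0,0.8,0],
  [0,0,0,0,0,0.8,0],
  [0,0,0,0,0,0.8,0],
])

```text
time: 6.95
ee_pos: [0.4505, 0.0267, 0.0615]
eef_rot: [-0.0, 0.709, 0.706, -0.002]
ft_force: [-4.6, -6.1, 5.9]
opening: 0.0121
finger_force: 40.0
```

```bash
python3 - <<'E'
from h import *
to(.4517,.028,.06,2.413); print(r.get_obs()['q'])
E
```

```text
t 6.95 tcp [0.4505 0.0267 0.0615] yaw 1.566 tilt [-0.004 -0.003] q7 -0.56 q1 -0.06 shift units [0.06 0.06 0.07] rz units -8.08 open 0.0121 ff 40.0 F [-4.6 -6.1  5.9] T [-1.33  1.11  0.12]
[-0.0639605   0.56500902 -0.17265759  2.33391234  0.35873207  0.27032367
 -0.56173699]
```

Call:
apply_moves([
  [0,0,0,0,0,0.8,0],
  [0,0,0,0,0,0.8,0],
  [0,0,0,0,0,0.8,0],
  [0,0,0,0,0,0.8,0],
  [0,0,0,0,0,0.8,0],
])

```text
time: 7.37
ee_pos: [0.45, 0.0268, 0.0615]
eef_rot: [-0.0, 0.84, 0.543, -0.003]
ft_force: [-6.6, -5.6, 6.8]
opening: 0.0117
finger_force: 40.0
```

Call:
apply_moves([
  [0,0,0,0,0,0.8,0],
  [0,0,0,0,0,0.8,0],
  [0,0,0,0,0,0.8,0],
  [0,0,0,0,0,0.8,0],
  [0,0,0,0,0,0.8,0],
])

```text
time: 7.78
ee_pos: [0.4496, 0.0271, 0.0614]
eef_rot: [-0.0, 0.934, 0.356, -0.003]
ft_force: [-7.5, -4.4, 7.6]
opening: 0.0117
finger_force: 40.0
```

Call:
apply_moves([
  [0,0,0,0,0,0.8,0],
  [0,0,0,0,0,0.8,0],
  [0,0,0,0,0,0.8,0],
  [0,0,0,0,0,0.8,0],
  [0,0,0,0,0,0.8,0],
])

```text
time: 8.2
ee_pos: [0.4493, 0.0276, 0.0615]
eef_rot: [0.0, 0.988, 0.155, -0.003]
ft_force: [-7.7, -3.5, 7.6]
opening: 0.0112
finger_force: 40.0
```

```bash
python3 - <<'E'
from h import *
to(.4517,.028,.06,-1.18); print(r.get_obs()['q'])
E
```

```text
t 8.20 tcp [0.4493 0.0276 0.0615] yaw 0.310 tilt [-0.006 -0.001] q7 -1.26 q1 -0.24 shift units [0.12 0.02 0.07] rz units 14.23 open 0.0112 ff 40.0 F [-7.7 -3.5  7.6] T [-0.78  1.8   0.08]
[-0.24327938  0.56563794  0.07955587  2.34637364 -0.18012644  0.24055521
 -1.26120229]
```

Call:
apply_moves([
  [0,0,0,0,0,0.8,0],
  [0,0,0,0,0,0.8,0],
  [0,0,0,0,0,0.8,0],
  [0,0,0,0,0,0.8,0],
  [0,0,0,0,0,0.8,0],
])

```text
time: 8.62
ee_pos: [0.4493, 0.028, 0.0614]
eef_rot: [0.0, 0.999, -0.054, -0.003]
ft_force: [-8.8, -1.7, 8.6]
opening: 0.0118
finger_force: 40.0
```

Call:
apply_moves([
  [0,0,0,0,0,0.8,0],
  [0,0,0,0,0,0.8,0],
  [0,0,0,0,0,0.8,0],
  [0,0,0,0,0,0.8,0],
  [0,0,0,0,0,0.8,0],
])

```text
time: 9.03
ee_pos: [0.4494, 0.0285, 0.0615]
eef_rot: [0.0, 0.966, -0.26, -0.003]
ft_force: [-7.8, -1.6, 8.9]
opening: 0.0118
finger_force: 40.0
```

```bash
python3 - <<'E'
from h import *
to(.4517,.028,.06,-1.18); print(r.get_obs()['q'])
E
```

```text
t 9.03 tcp [0.4494 0.0285 0.0615] yaw -0.527 tilt [-0.005  0.001] q7 -1.72 q1 -0.36 shift units [ 0.11 -0.04  0.07] rz units 6.24 open 0.0118 ff 40.0 F [-7.8 -1.6  8.9] T [-0.21  1.83  0.06]
[-0.35907734  0.57984704  0.2458947   2.3534907  -0.54291805  0.26399801
 -1.7213133 ]
```

Call:
apply_moves([
  [0,0,0,0,0,0.8,0],
  [0,0,0,0,0,0.8,0],
  [0,0,0,0,0,0.8,0],
  [0,0,0,0,0,0.8,0],
  [0,0,0,0,0,0.8,0],
])

```text
time: 9.45
ee_pos: [0.4498, 0.0289, 0.0615]
eef_rot: [0.001, 0.89, -0.455, -0.002]
ft_force: [-7.7, 0.4, 7.7]
opening: 0.0117
finger_force: 40.0
```

Call:
apply_moves([
  [0,0,0,0,0,0.8,0],
  [0,0,0,0,0,0.8,0],
  [0,0,0,0,0,0,0],
])

```text
time: 9.7
ee_pos: [0.4499, 0.029, 0.0615]
eef_rot: [0.001, 0.849, -0.529, -0.002]
ft_force: [-7.7, 0.2, 9.9]
opening: 0.0115
finger_force: 40.0
```

```bash
python3 - <<'E'
from h import *
to(.4517,.028,.06,-1.18); print(r.get_obs()['q'])
E
```

```text
t 9.70 tcp [0.4499 0.029  0.0615] yaw -1.114 tilt [-0.004  0.001] q7 -2.06 q1 -0.45 shift units [ 0.08 -0.06  0.07] rz units 0.63 open 0.0115 ff 40.0 F [-7.7  0.2  9.9] T [ 0.19  1.69 -0.01]
[-0.45020073  0.60020148  0.3814154   2.35859626 -0.77908348  0.30632188
 -2.05899273]
```

Call:
apply_moves([
  [0,0,0,0,0,0.5,0],
  [0,0,0,0,0,0.2,0],
  [0,0,0,0,0,0,0],
  [0,0,0,0,0,0,0],
])

```text
time: 10.03
ee_pos: [0.45, 0.029, 0.0614]
eef_rot: [0.001, 0.831, -0.557, -0.002]
ft_force: [-6.9, 0.4, 8.1]
opening: 0.0117
finger_force: 40.0
```

```bash
python3 - <<'E'
from h import *
to(.4517,.028,.06,-1.18)
E
```

```text
t 10.03 tcp [0.45   0.029  0.0614] yaw -1.181 tilt [-0.004  0.001] q7 -2.10 q1 -0.46 shift units [ 0.08 -0.06  0.07] rz units -0.01 open 0.0117 ff 40.0 F [-6.9  0.4  8.1] T [0.12 1.63 0.19]
```

Key is at about 4.19 with a moment appearing, so it's at the stop. Open, rise, and check the key.

Call:
apply_moves([
  [0,0,0,0,0,0,1],
  [0,0,0,0,0,0,1],
  [0,0,0,0,0,0,1],
  [0,0,0,0,0,0,1],
  [0,0,-0.5,0,0,0,1],
])

```text
time: 10.45
ee_pos: [0.4526, 0.0283, 0.0708]
eef_rot: [0.0, 0.83, -0.557, -0.0]
ft_force: [-0.3, -0.6, 0.0]
opening: 0.0406
finger_force: 0.0
```

Call:
apply_moves([
  [0,0,-1,0,0,0,1],
  [0,0,-1,0,0,0,1],
  [0,0,-1,0,0,0,1],
  [0,0,-1,0,0,0,1],
  [0,0,-1,0,0,0,1],
])

```text
time: 10.87
ee_pos: [0.4527, 0.0283, 0.1725]
eef_rot: [0.0, 0.83, -0.558, 0.0]
ft_force: [-0.1, 0.2, 0.1]
opening: 0.0736
finger_force: 0.0
```

Call:
apply_moves([
  [0,0,-1,0,0,0,1],
  [0,0,-1,0,0,0,1],
  [0,0,-1,0,0,0,1],
  [0,0,0,0,0,0,1],
])

```text
time: 11.2
ee_pos: [0.4543, 0.0283, 0.2343]
eef_rot: [-0.002, 0.83, -0.558, 0.001]
ft_force: [0.6, 0.3, -0.4]
opening: 0.0925
finger_force: 0.0
```

```bash
python3 - <<'E'
from h import *
to(.46,-.308,None,-.432)
o=r.get_obs(); p,d=r.snapshot('wrist'); P=cloud('wrist',p,d,o); cv2.imwrite('pics/w3.png',p)
print(rect(P,.076,.09,(.4,.5,-.02,.08)),rect(P,.04,.05,(.38,.52,-.05,.11)))
E
```

```text
t 11.20 tcp [0.4543 0.0283 0.2343] yaw -1.183 tilt [0.004 0.001] q7 -2.45 q1 -0.84 shift units [15.67  6.1  -0.02] rz units -7.17 open 0.0925 ff 0.0 F [ 0.6  0.3 -0.4] T [ 0.09 -0.08 -0.03]
(array([451.6,  27.6]), array([46.9, 11.2]), 'yaw -1.174', 'z 0.0810 n 498') (array([451.3,  27.4]), array([91.6, 91.6]), 'yaw 1.452', 'z 0.0460 n 4422')
```

View pics/w3.png

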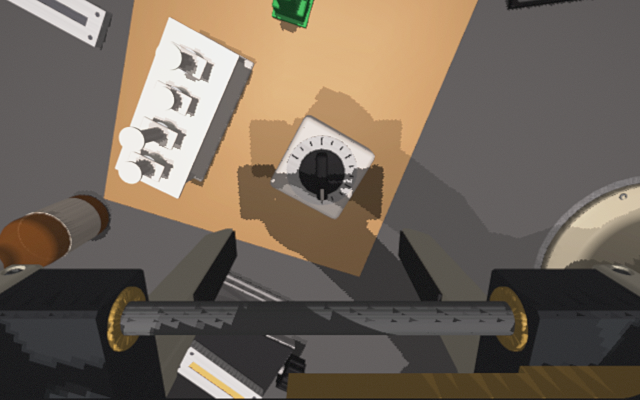

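The key measures -1.174 mod π with the mark at (322,195) pointing away from tool x, so it is at the full mark. Next I go over the lamp, then turn to yaw about 2.71, which leaves wrist range for the mould.

Call:
apply_moves([
  [1,0.4,0,0,0,0,1],
  [1,0.4,0,0,0,0,1],
  [1,0.4,0,0,0,0,1],
  [1,0.4,0,0,0,0,1],
  [1,0.4,0,0,0,0,1],
])

```text
time: 11.67
ee_pos: [0.4531, -0.08, 0.2307]
eef_rot: [0.0, 0.83, -0.557, -0.0]
ft_force: [0.2, -0.1, 0.4]
opening: 0.0926
finger_force: 0.0
```

Call:
apply_moves([
  [1,0.4,0,0,0,0,1],
  [1,0.4,0,0,0,0,1],
  [1,0.4,0,0,0,0,1],
  [1,0.4,0,0,0,0,1],
  [1,0.4,0,0,0,0,1],
])

```text
time: 12.08
ee_pos: [0.4539, -0.1878, 0.2305]
eef_rot: [0.0, 0.83, -0.557, -0.001]
ft_force: [0.9, -0.2, -0.7]
opening: 0.0929
finger_force: 0.0
```

Call:
apply_moves([
  [1,0.4,0,0,0,0,1],
  [1,0.4,0,0,0,0,1],
  [1,0.4,0,0,0,0,1],
  [1,0.4,0,0,0,0,1],
  [1,0.4,0,0,0,0,1],
])

```text
time: 12.5
ee_pos: [0.4548, -0.2955, 0.2303]
eef_rot: [0.0, 0.83, -0.557, -0.001]
ft_force: [0.6, -0.5, -0.5]
opening: 0.0927
finger_force: 0.0
```

Call:
apply_moves([
  [0,0,0,0,0,-1,1],
  [0,0,0,0,0,-1,1],
  [0,0,0,0,0,-1,1],
  [0,0,0,0,0,-1,1],
  [0,0,0,0,0,-1,1],
])

```text
time: 12.92
ee_pos: [0.4548, -0.2945, 0.2303]
eef_rot: [-0.0, 0.947, -0.321, -0.001]
ft_force: [0.1, -0.3, 0.7]
opening: 0.0929
finger_force: 0.0
```

Call:
apply_moves([
  [0,0,0,0,0,-1,1],
  [0,0,0,0,0,-1,1],
  [0,0,0,0,0,-1,1],
  [0,0,0,0,0,-1,1],
  [0,0,0,0,0,-1,1],
])

```text
time: 13.33
ee_pos: [0.4549, -0.2943, 0.2304]
eef_rot: [-0.0, 0.998, -0.065, -0.001]
ft_force: [-0.9, -1.5, 0.0]
opening: 0.0928
finger_force: 0.0
```

Call:
apply_moves([
  [0,0,0,0,0,-1,1],
  [0,0,0,0,0,-1,1],
  [0,0,0,0,0,-1,1],
  [0,0,0,0,0,-1,1],
  [0,0,0,0,0,-1,1],
])

```text
time: 13.75
ee_pos: [0.4549, -0.2943, 0.2304]
eef_rot: [-0.001, 0.981, 0.195, -0.0]
ft_force: [-0.6, -0.4, -0.8]
opening: 0.0929
finger_force: 0.0
```

Call:
apply_moves([
  [0,0,0,0,0,-1,1],
  [0,0,0,0,0,-1,1],
  [0,0,0,0,0,-1,1],
  [0,0,0,0,0,-1,1],
  [0,0,0,0,0,-1,1],
])

```text
time: 14.17
ee_pos: [0.4549, -0.2942, 0.2303]
eef_rot: [-0.001, 0.897, 0.443, -0.0]
ft_force: [0.4, 0.4, 0.5]
opening: 0.093
finger_force: 0.0
```

Call:
apply_moves([
  [0,0,0,0,0,-1,1],
  [0,0,0,0,0,-1,1],
  [0,0,0,0,0,-1,1],
  [0,0,0,0,0,-1,1],
  [0,0,0,0,0,-1,1],
])

```text
time: 14.58
ee_pos: [0.4548, -0.2942, 0.2303]
eef_rot: [-0.001, 0.752, 0.66, 0.0]
ft_force: [-0.2, 0.6, 0.6]
opening: 0.0929
finger_force: 0.0
```

```bash
python3 - <<'E'
from h import *
to(.46,-.308,.068,2.71); print(r.get_obs()['q'])
o=r.get_obs(); p,d=r.snapshot('wrist'); P=cloud('wrist',p,d,o); cv2.imwrite('pics/w4.png',p)
print(rect(P,.088,.11,(.37,.56,-.4,-.22)),rect(P,.015,.03,(.35,.56,-.4,-.2)))
E
```

```text
t 14.58 tcp [ 0.4548 -0.2942  0.2303] yaw 1.441 tilt [-0.001  0.002] q7 0.36 q1 0.44 shift units [-0.66  0.35  8.12] rz units -12.12 open 0.0929 ff 0.0 F [-0.2  0.6  0.6] T [-0.09 -0.09  0.03]
[ 0.44419052  0.36639312  0.03490483  2.00794543 -0.01966288  0.76912221
  0.36079407]
(array([ 460.4, -309.2]), array([106. ,  20.6]), 'yaw -0.433', 'z 0.0951 n 2101') (array([ 462.7, -274.3]), array([155.3, 147.8]), 'yaw 1.518', 'z 0.0192 n 1513')
```

Call:
apply_moves([
  [-0.7,0.4,0,0,0,0,1],
  [0,0,0,0,0,-1,1],
  [0,0,0,0,0,-1,1],
  [0,0,0,0,0,-1,1],
  [0,0,0,0,0,-1,1],
])

```text
time: 15.05
ee_pos: [0.461, -0.3093, 0.2305]
eef_rot: [-0.001, 0.599, 0.801, 0.0]
ft_force: [0.7, -0.1, -0.0]
opening: 0.0931
finger_force: 0.0
```

Call:
apply_moves([
  [0,0,0,0,0,-1,1],
  [0,0,0,0,0,-1,1],
  [0,0,0,0,0,-1,1],
  [0,0,0,0,0,-1,1],
  [0,0,0,0,0,-1,1],
])

```text
time: 15.47
ee_pos: [0.4609, -0.3092, 0.2306]
eef_rot: [-0.001, 0.371, 0.928, 0.001]
ft_force: [-0.1, -0.2, -0.1]
opening: 0.0933
finger_force: 0.0
```

Call:
apply_moves([
  [0,0,0,0,0,-1,1],
  [0,0,0,0,0,-1,1],
  [0,0,1,0,0,-1,1],
  [0,0,1,0,0,0,1],
  [0,0,0,0,0,0,1],
])

```text
time: 15.88
ee_pos: [0.4593, -0.3086, 0.1879]
eef_rot: [-0.003, 0.224, 0.975, 0.002]
ft_force: [-0.4, 0.4, -0.2]
opening: 0.0928
finger_force: 0.0
```

```bash
python3 - <<'E'
from h import *
to(.46,-.3085,.068,2.709); print(r.get_obs()['q'])
o=r.get_obs(); p,d=r.snapshot('wrist'); P=cloud('wrist',p,d,o); cv2.imwrite('pics/w5.png',p)
print(rect(P,.088,.11,(.37,.56,-.4,-.22)))
E
```

```text
t 15.88 tcp [ 0.4593 -0.3086  0.1879] yaw 2.690 tilt [-0.004  0.004] q7 1.42 q1 0.69 shift units [-0.07  0.01  5.99] rz units -0.18 open 0.0928 ff 0.0 F [-0.4  0.4 -0.2] T [ 0.04 -0.11  0.01]
[ 0.68941464  0.44834088 -0.27696297  2.00952194  0.17936581  0.71243135
  1.42042985]
(array([ 459.2, -308.8]), array([104.8,  20. ]), 'yaw -0.432', 'z 0.0952 n 2765')
```

Call:
apply_moves([
  [0,0,1,0,0,-0.2,1],
  [0,0,1,0,0,0,1],
  [0,0,1,0,0,0,1],
  [0,0,1,0,0,0,1],
  [0,0,1,0,0,0,1],
])

```text
time: 16.35
ee_pos: [0.4617, -0.3098, 0.0915]
eef_rot: [0.001, 0.214, 0.977, 0.0]
ft_force: [1.2, -0.2, -0.2]
opening: 0.0929
finger_force: 0.0
```

Call:
apply_moves([
  [0,0,1,0,0,0,1],
  [0,0,0,0,0,0,0.5],
  [0,0,0,0,0,0,0.25],
  [0,0,0,0,0,0,0.25],
  [0,0,0,0,0,0,0.25],
], force=30)

```text
time: 16.77
ee_pos: [0.4619, -0.31, 0.073]
eef_rot: [0.001, 0.213, 0.977, -0.0]
ft_force: [0.1, 0.1, 0.1]
opening: 0.0709
finger_force: 0.0
```

```bash
python3 - <<'E'
from h import *
to(.4597,-.3088,.068,2.709)
E
```

```text
t 16.77 tcp [ 0.4619 -0.31    0.073 ] yaw 2.712 tilt [ 0.002 -0.001] q7 1.36 q1 0.63 shift units [0.12 0.01 0.25] rz units 0.03 open 0.0709 ff 0.0 F [0.1 0.1 0.1] T [ 0.06 -0.15  0.01]
```

Call:
apply_moves([
  [0.1,0,0.2,0,0,0,0.2],
  [0,0,0,0,0,0,0],
  [0,0,0,0,0,0,0],
  [0,0,0,0,0,0,0],
  [0,0,0,0,0,0,0],
])

```text
time: 17.18
ee_pos: [0.4594, -0.3089, 0.0678]
eef_rot: [0.0, 0.213, 0.977, -0.0]
ft_force: [0.7, 0.2, 0.1]
opening: 0.0374
finger_force: 0.0
```

Call:
apply_moves([
  [0,0,0,0,0,0,0],
  [0,0,0,0,0,0,0],
  [0,0,0,0,0,0,0],
  [0,0,0,0,0,0,0],
  [0,0,0,0,0,0,0],
])

```text
time: 17.6
ee_pos: [0.4593, -0.3089, 0.0676]
eef_rot: [-0.0, 0.213, 0.977, -0.0]
ft_force: [-1.2, -0.8, 0.5]
opening: 0.0197
finger_force: 30.0
```

```bash
python3 - <<'E'
from h import *
to(.4597,-.3088,.068,2.709)
E
```

```text
t 17.60 tcp [ 0.4593 -0.3089  0.0676] yaw 2.713 tilt [-0. -0.] q7 1.35 q1 0.63 shift units [-0.02  0.01 -0.02] rz units 0.04 open 0.0197 ff 30.0 F [-1.2 -0.8  0.5] T [-0.09 -0.15  0.01]
```

Call:
apply_moves([
  [0,0,-0.2,0,0,0,0],
  [0,0,-0.4,0,0,0,0],
  [0,0,-0.6,0,0,0,0],
  [0,0,-0.8,0,0,0,0],
  [0,0,-0.8,0,0,0,0],
])

```text
time: 18.02
ee_pos: [0.4588, -0.3083, 0.1243]
eef_rot: [-0.001, 0.213, 0.977, 0.0]
ft_force: [0.8, 0.1, -5.2]
opening: 0.0197
finger_force: 30.0
```

Call:
apply_moves([
  [0,0,-0.8,0,0,0,0],
  [0,0,-0.8,0,0,0,0],
  [0,0,-0.8,0,0,0,0],
  [0,0,-0.8,0,0,0,0],
  [0,0,-0.8,0,0,0,0],
])

```text
time: 18.43
ee_pos: [0.4587, -0.3084, 0.2048]
eef_rot: [-0.0, 0.213, 0.977, 0.0]
ft_force: [0.2, -0.2, -5.5]
opening: 0.0203
finger_force: 30.0
```

Call:
apply_moves([
  [0,0,-0.8,0,0,0,0],
  [0,0,-0.4,0,0,0,0],
  [0,0,0,0,0,0,0],
])

```text
time: 18.68
ee_pos: [0.4598, -0.309, 0.2295]
eef_rot: [0.001, 0.213, 0.977, -0.0]
ft_force: [-0.0, -0.3, -5.1]
opening: 0.0199
finger_force: 30.0
```

```bash
python3 - <<'E'
from h import *
to(.473,.3075,.23,2.774); print(r.get_obs()['q'])
o=r.get_obs(); p,d=r.snapshot('top'); P=cloud('top',p,d); cv2.imwrite('pics/t2.png',p[180:300,150:470])
print(rect(P,.093,.105,(.415,.56,.25,.37)))
E
```

```text
t 18.68 tcp [ 0.4598 -0.309   0.2295] yaw 2.713 tilt [ 0.002 -0.001] q7 1.46 q1 0.71 shift units [12.21 28.31 -0.07] rz units -0.58 open 0.0199 ff 30.0 F [-0.  -0.3 -5.1] T [-0.04 -0.2  -0.03]
[ 0.70990825  0.39533082 -0.30071681  1.97085924  0.16099587  0.7952567
  1.46032925]
(array([488.9, 302.8]), array([143.5,  46.1]), 'yaw -0.319', 'z 0.0970 n 484')
```

View pics/t2.png

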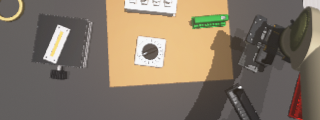

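The lamp is in the gripper (-5 N) and the scene is undisturbed. Carry it towards the jack now.

Call:
apply_moves([
  [0.2,0.4,0,0,0,0,0],
  [0.3,0.7,0,0,0,0,0],
  [0.4,0.9,0,0,0,0,0],
  [0.4,0.9,0,0,0,0,0],
  [0.4,0.9,0,0,0,0,0],
])

```text
time: 19.15
ee_pos: [0.4591, -0.2237, 0.2264]
eef_rot: [-0.001, 0.213, 0.977, 0.0]
ft_force: [-0.8, 0.8, -4.5]
opening: 0.0195
finger_force: 30.0
```

Call:
apply_moves([
  [0.4,0.9,0,0,0,0,0],
  [0.4,0.9,0,0,0,0,0],
  [0.4,0.9,0,0,0,0,0],
  [0.4,0.9,0,0,0,0,0],
  [0.4,0.9,0,0,0,0,0],
])

```text
time: 19.57
ee_pos: [0.46, -0.1253, 0.2265]
eef_rot: [-0.001, 0.212, 0.977, 0.0]
ft_force: [-0.1, 0.5, -4.9]
opening: 0.0197
finger_force: 30.0
```

Call:
apply_moves([
  [0.4,0.9,0,0,0,0,0],
  [0.4,0.9,0,0,0,0,0],
  [0.4,0.9,0,0,0,0,0],
  [0.4,0.9,0,0,0,0,0],
  [0.4,0.9,0,0,0,0,0],
])

```text
time: 19.98
ee_pos: [0.4609, -0.027, 0.2266]
eef_rot: [-0.001, 0.212, 0.977, -0.0]
ft_force: [0.2, 0.2, -4.4]
opening: 0.0197
finger_force: 30.0
```

Call:
apply_moves([
  [0.4,0.9,0,0,0,0,0],
  [0.4,0.9,0,0,0,0,0],
  [0.4,0.9,0,0,0,0,0],
  [0.3,0.7,0,0,0,0,0],
  [0.2,0.4,0,0,0,0,0],
])

```text
time: 20.4
ee_pos: [0.4617, 0.057, 0.2267]
eef_rot: [-0.001, 0.211, 0.977, 0.0]
ft_force: [0.4, 0.1, -4.5]
opening: 0.0198
finger_force: 30.0
```

```bash
python3 - <<'E'
from h import *
to(.473,.3075,.23,2.774); print(r.get_obs()['q'])
o=r.get_obs(); p,d=r.snapshot('wrist'); P=cloud('wrist',p,d,o); cv2.imwrite('pics/w6.png',p)
print(rect(P,.093,.105,(.415,.56,.25,.37)))
E
```

```text
t 20.40 tcp [0.4617 0.057  0.2267] yaw 2.715 tilt [-0.002  0.001] q7 0.70 q1 0.07 shift units [ 4.66 11.64 -0.16] rz units -0.56 open 0.0198 ff 30.0 F [ 0.4  0.1 -4.5] T [ 0.01 -0.09  0.05]
[ 0.07451461  0.3032792  -0.40338432  2.14704155  0.17631908  0.72349938
  0.69943894]
(array([473.4, 307.3]), array([110.4,  42.9]), 'yaw -0.378', 'z 0.0962 n 6469')
```

View pics/w6.png

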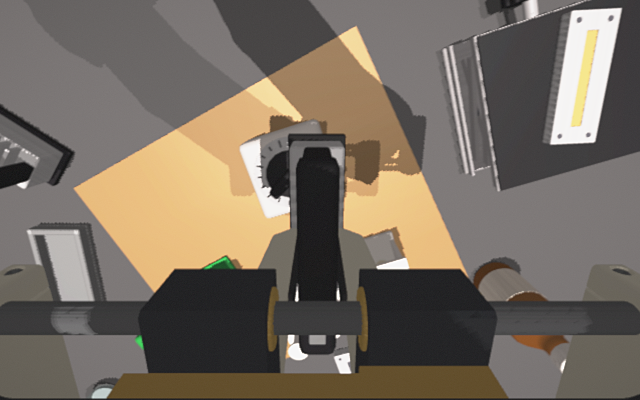

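Call:
apply_moves([
  [0.3,0.6,0,0,0,0,0],
  [0.3,0.9,0,0,0,0,0],
  [0.4,1,0,0,0,0,0],
  [0.4,1,0,0,0,0,0],
  [0.4,1,0,0,0,0,0],
])

```text
time: 20.87
ee_pos: [0.4669, 0.1514, 0.227]
eef_rot: [-0.001, 0.213, 0.977, -0.001]
ft_force: [0.2, 0.3, -3.9]
opening: 0.0195
finger_force: 30.0
```

Call:
apply_moves([
  [0.4,1,0,0,0,0,0],
  [0.4,1,0,0,0,0,0],
  [0.4,1,0,0,0,0,0],
  [0.4,1,0,0,0,0,0],
  [0.4,1,0,0,0,0,0],
])

```text
time: 21.28
ee_pos: [0.4723, 0.259, 0.2268]
eef_rot: [-0.0, 0.213, 0.977, -0.001]
ft_force: [0.2, -1.0, -5.1]
opening: 0.0198
finger_force: 30.0
```

Call:
apply_moves([
  [0.4,0.9,0,0,0,0,0],
  [0.2,0.6,0,0,0,0,0],
  [0,0,0,0,0,-0.6,0],
  [0,0,0,0,0,0,0],
])

```text
time: 21.62
ee_pos: [0.4739, 0.2912, 0.2268]
eef_rot: [-0.001, 0.18, 0.984, -0.001]
ft_force: [1.0, -1.1, -5.1]
opening: 0.0199
finger_force: 30.0
```

```bash
python3 - <<'E'
from h import *
to(.4734,.3074,.169,2.772); print(r.get_obs()['q'])
E
```

```text
t 21.62 tcp [0.4739 0.2912 0.2268] yaw 2.779 tilt [-0.001 -0.001] q7 0.30 q1 -0.34 shift units [0.31 0.75 2.89] rz units 0.07 open 0.0199 ff 30.0 F [ 1.  -1.1 -5.1] T [-0.01 -0.16 -0.01]
[-0.33627499  0.41836049 -0.43612958  1.96003118  0.23806633  0.8143446
  0.30435623]
```

Call:
apply_moves([
  [0.3,0.7,0,0,0,0,0],
  [0,0.1,0.4,0,0,0,0],
  [0,0,0.5,0,0,0,0],
  [0,0,0.5,0,0,0,0],
  [0,0,0,0,0,0,0],
])

```text
time: 22.03
ee_pos: [0.4733, 0.3065, 0.1968]
eef_rot: [-0.001, 0.182, 0.983, -0.002]
ft_force: [-0.9, -0.5, -4.4]
opening: 0.0198
finger_force: 30.0
```

```bash
python3 - <<'E'
from h import *
to(.4734,.3074,.169,2.772)
o=r.get_obs(); p,d=r.snapshot('wrist'); P=cloud('wrist',p,d,o); cv2.imwrite('pics/w7.png',p)
p,d=r.snapshot('scene'); Q=cloud('scene',p,d); cv2.imwrite('pics/s2.png',cv2.resize(p[170:280,350:490],None,fx=5,fy=5))
B=(.39,.56,.22,.39)
for n,X in(('w',P),('s',Q)):
    for lo,hi in((.09,.105),(.14,.185),(.19,.22)):
        try: print(n,lo,rect(X,lo,hi,B))
        except Exception as e: print(n,lo,'x')
E
```

```text
t 22.03 tcp [0.4733 0.3065 0.1968] yaw 2.775 tilt [-0.003 -0.003] q7 0.25 q1 -0.38 shift units [0.01 0.05 1.39] rz units 0.03 open 0.0198 ff 30.0 F [-0.9 -0.5 -4.4] T [ 0.02 -0.09  0.04]
w 0.09 (array([424.9, 326.9]), array([39.5,  5.4]), 'yaw 1.193', 'z 0.0965 n 351')
w 0.14 (array([471.4, 307.1]), array([104.9,  39.8]), 'yaw -0.369', 'z 0.1682 n 1959')
w 0.19 (array([453.9, 318.5]), array([54.5, 51.1]), 'yaw -0.927', 'z 0.2113 n 1107')
s 0.09 (array([503.4, 309.1]), array([151.8, 119.6]), 'yaw -0.841', 'z 0.0982 n 426')
s 0.14 (array([474.6, 309.2]), array([114. ,  39.7]), 'yaw -0.398', 'z 0.1672 n 629')
s 0.19 (array([478.4, 310.5]), array([101.7,  46.3]), 'yaw -0.766', 'z 0.2117 n 158')
```

View pics/s2.png

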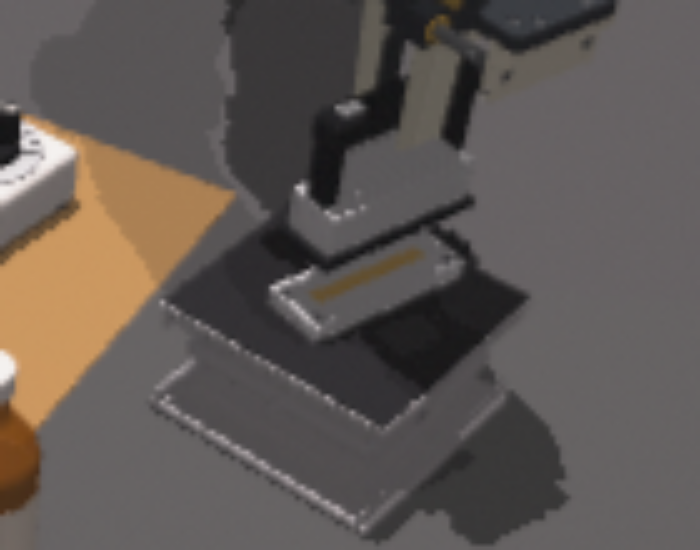

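The crop shows the lamp level and parallel above the filled mould, with a gap of about 38 mm. Now the last 28 mm down.

Call:
apply_moves([
  [0,0,0.4,0,0,0,0],
  [0,0,0.4,0,0,0,0],
  [0,0,0.3,0,0,0,0],
  [0,0,0.2,0,0,0,0],
  [0,0,0,0,0,0,0],
])

```text
time: 22.55
ee_pos: [0.4738, 0.3081, 0.1725]
eef_rot: [-0.001, 0.182, 0.983, -0.001]
ft_force: [0.8, -0.3, -4.4]
opening: 0.0195
finger_force: 30.0
```

Call:
apply_moves([
  [0,0,0,0,0,0,0],
  [0,0,0,0,0,0,0],
  [0,0,0,0,0,0,0],
  [0,0,0,0,0,0,0],
])

```text
time: 22.88
ee_pos: [0.4744, 0.3086, 0.1739]
eef_rot: [0.0, 0.182, 0.983, 0.0]
ft_force: [-0.3, -0.9, -4.1]
opening: 0.0196
finger_force: 30.0
```

```bash
python3 - <<'E'
from h import *
to(.4734,.3074,.169,2.772)
o=r.get_obs(); p,d=r.snapshot('wrist'); P=cloud('wrist',p,d,o)
p,d=r.snapshot('scene'); Q=cloud('scene',p,d); cv2.imwrite('pics/s3.png',cv2.resize(p[170:280,350:490],None,fx=5,fy=5))
B=(.39,.56,.22,.39)
for n,X in(('w',P),('s',Q)): print(n,rect(X,.12,.157,B))
E
```

```text
t 22.88 tcp [0.4744 0.3086 0.1739] yaw 2.776 tilt [0. 0.] q7 0.23 q1 -0.39 shift units [ 0.03 -0.07  0.25] rz units 0.04 open 0.0196 ff 30.0 F [-0.3 -0.9 -4.1] T [ 0.07 -0.21 -0.  ]
w (array([474.3, 308.7]), array([101.1,  33.9]), 'yaw -0.378', 'z 0.1458 n 1333')
s (array([476.9, 309.3]), array([110.4,  38.5]), 'yaw -0.404', 'z 0.1418 n 446')
```

View pics/s3.png

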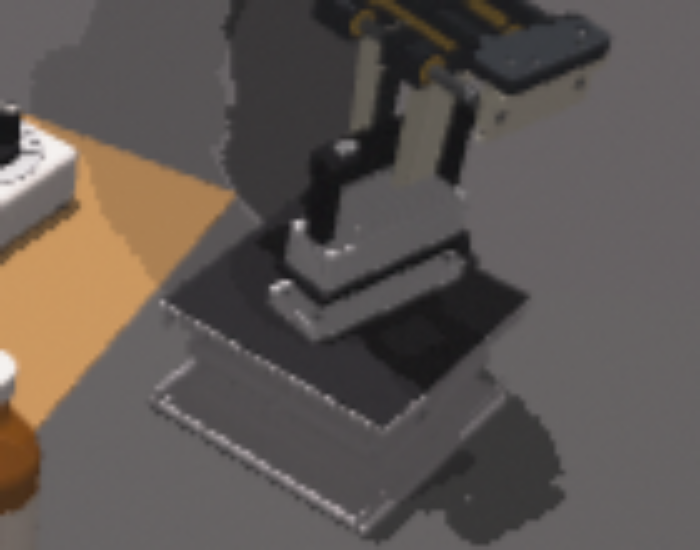

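The lamp is in line over the mould with a gap of about 15 mm. A 4 mm trim, then let it settle.

Call:
apply_moves([
  [0,-0.06,0.1,0,0,0,0],
  [0,0,0.1,0,0,0,0],
  [0,0,0,0,0,0,0],
  [0,0,0,0,0,0,0],
  [0,0,0,0,0,0,0],
])

```text
time: 23.4
ee_pos: [0.4738, 0.3073, 0.1695]
eef_rot: [-0.0, 0.182, 0.983, -0.0]
ft_force: [-0.0, -0.8, -5.0]
opening: 0.0199
finger_force: 30.0
```

Call:
apply_moves([
  [0,0,0,0,0,0,0],
  [0,0,0,0,0,0,0],
  [0,0,0,0,0,0,0],
  [0,0,0,0,0,0,0],
  [0,0,0,0,0,0,0],
])

```text
time: 23.82
ee_pos: [0.4739, 0.3073, 0.1697]
eef_rot: [0.0, 0.182, 0.983, 0.0]
ft_force: [-0.2, 0.7, -4.5]
opening: 0.0195
finger_force: 30.0
```

```bash
python3 - <<'E'
from h import *
to(.4734,.3074,.169,2.772); print(abs(r.get_obs()['qd']).max())
E
```

```text
t 23.82 tcp [0.4739 0.3073 0.1697] yaw 2.776 tilt [0. 0.] q7 0.23 q1 -0.39 shift units [ 0.02 -0.    0.03] rz units 0.04 open 0.0195 ff 30.0 F [-0.2  0.7 -4.5] T [ 0.06 -0.16 -0.  ]
0.0024846210993373133
```

```bash
python3 -c "
from rig import r
print(r.job_done())"
```

```text
the job is handed in; nothing more can be done
None
```

The job is handed in, with no verdict returned: the timer key is wound to its stop (about 4.19 rad), and the lamp is held steady and level about 10 mm above the filled mould, within about 1 mm of centre and in line with it by my measurements.

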